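# Cull the broken chain guards and set the reject tally

### The job

Five blue chain-guard discs lie in a row on the plywood sorting ledge; two have a broken rim. Slide those two, without lifting them, over the red lip so that they end up lying flat in the red scrap trough, leave the three whole discs, the spanner and the tub of bolts where they lie, and turn the tally dial to its two-dot mark to record two rejects.

Things in the scene. Friction and masses are not known exactly. Their poses are not given: they have to be found in the camera images.
- ledge: fixed ledge: plywood deck, top at z 30 mm, red scrap trough along its near side. Origin: table height, under the middle of the red lip (deck's near edge); x away from the robot, y left along the lip. Deck x 0..220, y -330..330 mm; trough x -125..0, y -323..323, floor 5 mm high, its near and end walls 30 mm high, 7 thick. The discs' row: x about 77, 130 mm apart, any order
- guard_good1: whole chain guard: blue plastic disc 104 mm across, 12 mm thick, 0.14 kg, steel hub and five bolt heads on top, lying flat; too wide to grip; origin: centre of the full circle, on its underside, z up; its rim is a full circle. Not a reject
- guard_good2: whole chain guard: blue plastic disc 104 mm across, 12 mm thick, 0.14 kg, steel hub and five bolt heads on top, lying flat; too wide to grip; origin: centre of the full circle, on its underside, z up; its rim is a full circle. Not a reject
- guard_good3: whole chain guard: blue plastic disc 104 mm across, 12 mm thick, 0.14 kg, steel hub and five bolt heads on top, lying flat; too wide to grip; origin: centre of the full circle, on its underside, z up; its rim is a full circle. Not a reject
- guard_notched: broken chain guard (a reject): blue plastic disc 104 mm across, 12 mm thick, 0.14 kg, steel hub and five bolt heads on top, lying flat; too wide to grip; origin: centre of the full circle, on its underside, z up; a square notch 30 mm wide and 22 mm deep is missing from its rim at its own +x
- guard_snapped: broken chain guard (a reject): blue plastic disc 104 mm across, 12 mm thick, 0.14 kg, steel hub and five bolt heads on top, lying flat; too wide to grip; origin: centre of the full circle, on its underside, z up; the rim is snapped off straight at its own +x, the straight edge 33 mm from the centre
- dial_plate: fixed white tally plate 110 x 110 x 20 mm, left or right of the ledge. Origin: centre of its underside. Marks on top, 46 mm from the centre: two red dots along its own +x; seen from above, one black dot 0.65 rad anticlockwise of that, a black dash (zero) 1.30 rad anticlockwise, three black dots 0.65 rad clockwise
- tally (a joint): angle of the tally dial on the plate, grows clockwise from above: 0 dash, 0.65 one dot, 1.30 two dots, 1.95 three; stays where left. Black bar grip, 66 long, 16 wide, 31 to 65 mm above the table, centred on the vertical axis, over a grey disc of 76 mm; its white pointer end points along the plate's +x turned anticlockwise by (1.30 - joint)
- tally_grip (a point): point on the dial's axis inside the bar grip, 50 mm above the table; x along the bar toward the pointer end
- spanner: bystander: steel spanner 170 mm long, lying on the deck's far strip along the ledge's y (near ledge x = 198 mm). Origin at the middle
- bolt_tub: bystander: green open tub of bolts, 110 x 110 x 50 mm, on the other side of the ledge from the tally plate. Origin: centre of its underside

How it is judged:
By the outcome, as a careful person would: the job done as asked, in the order asked, and still so for the second after the job is handed in, with the robot touching nothing.
It also fails if it takes over 58 s, if anything falls off the work surface, if the arm or the gripper's body presses on something with over 40 N, if the wrist force passes 120 N, or if a joint passes its speed limit or range.

### The arm

A 6-joint arm with a two-finger parallel gripper is mounted at the origin on the work surface. World frame = base frame: x ahead of the robot, y to its left, z up, the work surface at z = 0. Lengths are in mm, angles in rad, forces in N, time in s.
With the tool pointing down it reaches from about 275 to 850 mm from the base axis. Payload 5.2 kg.
Tool frame: the origin (TCP) lies at the very end of the fingers, on their centre line; the grasp point (between the pads) lies robot.grasp_offset behind it (robot.grasp_offset is the distance from the TCP to the grasp point, in mm); z points along the fingers, y is the direction in which the jaws open and shut (so a half turn about z gives the same grasp; the last joint's range is limited). The gripper opens to 85 mm and grips with 20 to 120 N. Pads are 22 mm wide; open, the fingers measure 114 mm over their backs; the gripper's body (76 mm by 85 mm) begins 54 mm behind the grasp point. The pads swing forward as they close: fully open they stand 13 mm farther back than shut.
Start: joints at [0.977, 0.259, 1.535, -0, 1.348, -0.203], TCP at [209.49, 508.546, 231.31] pointing down, gripper open.
Joint ranges: [-3.14, 3.14], [-0.91, 2.08], [0.19, 2.58], [-1.22, 4.36], [0.22, 2.71], [-3.12, 3.12]. Speed limits (rad/s): [2.57, 2.57, 3.14, 3.14, 3.14, 3.14].

### API

Orientations are given as a unit quaternion [w, x, y, z].
In Python, from workcell import monitor, cams, robot gives the robot as it stands.
- The arm moves only by the tool arm_command, never from a script. Its argument "plan" is a list of rows, each a list of 5 numbers: the closure in counts, from 0 (fully open) to 255 (shut), then the shift along the tool's x, y, z in mm, then the turn about the tool's z in degrees. A call has exactly 8 rows; each row shifts and turns the commanded pose from where the row before left it, along the tool's axes as they then stand; what a row does not reach is not made up. A row lasts 1/10 s, in which the tool goes at most 50 mm and 8.59 degrees, less where a joint would pass 70% of its speed; a pose out of reach is approached as far as the arm can. A call is refused whole if a number of a shift passes 50 or a number of a turn 8.59, either way. A call with a gripper value outside its range is refused whole. The fingers move at their own pace and stop on an object; the grip force is fixed at half the most. Time passes only in rows, so rows that do not move let the fingers close, or fill a call up. It gives the time, the measured TCP pose, the force and the opening at its end, in the units of the state.
- monitor.state(): the state, without advancing time (a new reading comes with each control period).
- cams.snapshot(name): name is "scene" or "top" or "wrist"; returns a dict with "pixels" (400x640x3 uint8, blue, green, red), "fx", "fy", "cx", "cy" (pixels), "T" (4x4, takes a point from camera to world coordinates). Camera axes: x right, y down, z forward; pixel columns grow to the right and rows downward; lengths in mm; the calibration is good to about 2 mm. A picture is of the moment at which its call begins. There is no depth.
- robot.job_done(): hands the job in, once; it reports no verdict.
The state is a dict: "time_s": time; "joints": joint angles; "joint_velocities": joint speeds; "joint_efforts": joint torques, N m; "eef_pos": TCP position; "eef_rot": TCP orientation; "wrist_force": force on the tool from outside, world axes, zero at the start; "moment": the same for the moment, N m; "gripper_width": finger opening in mm.
Only numpy, scipy, OpenCV 4.12 (cv2) and the standard library are available. Lean on these libraries where they do the work, as an engineer would, in place of code of your own. Each camera call takes 0.05 s, during which the arm holds its last target. There are 200 camera calls.

## Working session

There is one attempt and no reset: what is moved stays moved. The work goes in short steps, Python scripts to look and compute and a tool call to move; the robot and the scene stay as the last step left them, time stands still between calls to the robot, and variables do not carry over. Pictures are saved under pics/ and viewed, about 8 in all and at most 12, crops included, and the job is handed in when it is done.

Besides the shell and the picture viewer there is one more tool, called after "Emit:" as name(argument=value, ...), one argument or row to a line, values as JSON. arm_command: Moves the arm, as the interface text tells. Its arguments: {"type":"object","properties":{"plan":{"type":"array"}},"required":["plan"]}

```bash
mkdir -p pics; ls; python3 - <<'E'
from workcell import monitor,cams,robot
import cv2
s=monitor.state();print({k:s[k] for k in('time_s','eef_pos','eef_rot','gripper_width')},robot.grasp_offset)
for n in('top','scene'):
    d=cams.snapshot(n);cv2.imwrite(f'pics/{n}0.png',d['pixels']);print(n,d['T'],d['fx'])
E
```

```text
pics
{'time_s': 0.0, 'eef_pos': array([209.17372247, 508.07392965, 230.45451638]), 'eef_rot': array([-3.79088763e-04,  1.94168174e-01,  9.80967799e-01, -8.68086103e-04]), 'gripper_width': 85.27888262413241} 18.700000000000003
top [[-3.66382366e-03 -9.92771747e-01  1.19961809e-01  4.63128643e+02]
 [-9.99991411e-01  3.86978259e-03  1.48396080e-03 -5.79588336e+00]
 [-1.93746048e-03 -1.19955342e-01 -9.92777398e-01  1.28724309e+03]
 [ 0.00000000e+00  0.00000000e+00  0.00000000e+00  1.00000000e+00]] 385.73890161292445
scene [[ 7.02096426e-01  4.35743294e-01 -5.63194807e-01  1.17591753e+03]
 [ 7.11870914e-01 -4.10254466e-01  5.70027258e-01 -5.58449367e+02]
 [ 1.73323702e-02 -8.01136102e-01 -5.98231171e-01  6.35748773e+02]
 [ 0.00000000e+00  0.00000000e+00  0.00000000e+00  1.00000000e+00]] 408.625835595923
```

View pics/top0.png

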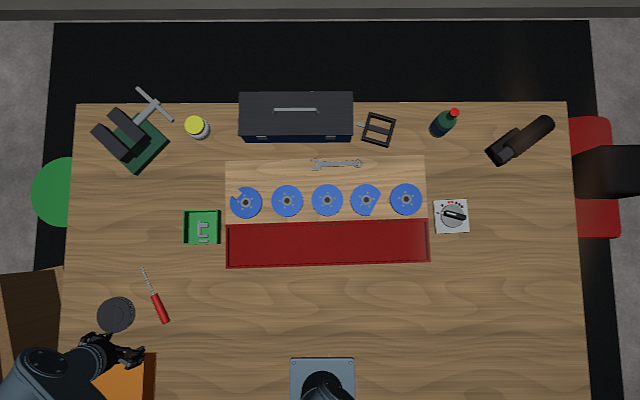

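The top view shows the notched disc leftmost (246,202), the snapped disc fourth (366,200), the dial on the right (452,216) and the tub on the left (202,227). Next I measure them.

```bash
cat > h.py <<'E'
from workcell import monitor,cams,robot
import cv2,numpy as np
def ray(d,u,v,z):
    p=np.array([(u-d['cx'])/d['fx'],(v-d['cy'])/d['fy'],1.]);T=d['T'];r=T[:3,:3]@p
    return (T[:3,3]+r*(z-T[2,3])/r[2])[:2]
def cont(m,amin):
    c,_=cv2.findContours(m.astype('uint8'),cv2.RETR_EXTERNAL,cv2.CHAIN_APPROX_NONE)
    return [k[:,0,:] for k in c if cv2.contourArea(k)>amin]
def blue(d):
    b,g,r=[d['pixels'][...,i].astype(int) for i in range(3)]
    return (b>110)&(b-r>60)&(b-g>30)
def red(d):
    b,g,r=[d['pixels'][...,i].astype(int) for i in range(3)]
    return (r>70)&(r-g>50)&(r-b>50)
def w(d,c,z): return np.array([ray(d,u,v,z) for u,v in c])
E
python3 - <<'E'
from h import *
d=cams.snapshot('top')
for c in cont(blue(d),300):
    P=w(d,c,42).astype('float32');(x,y),r=cv2.minEnclosingCircle(P);m=P.mean(0)
    print('disc',round(x),round(y),round(r),'area centroid off',(m-[x,y]).round(1),cv2.contourArea(c))
    ang=np.degrees(np.arctan2(P[:,1]-y,P[:,0]-x)); rr=np.hypot(P[:,0]-x,P[:,1]-y)
    print('  low r at',ang[rr<rr.max()-8].round()[::3], rr.min().round())
for c in cont(red(d),3000):
    q=cv2.boxPoints(cv2.minAreaRect(c.astype('float32')));print('red',q.round(), [ray(d,u,v,30).round() for u,v in q])
cv2.imwrite('pics/dial.png',cv2.resize(d['pixels'][185:250,420:485],None,fx=8,fy=8,interpolation=cv2.INTER_CUBIC))
g=d['pixels'].astype(int);m=(g.min(2)>150);m[:, :425]=0;m[:,480:]=0;m[:190]=0;m[245:]=0
for c in cont(m,150):
    q=cv2.boxPoints(cv2.minAreaRect(c.astype('float32')));P=np.array([ray(d,u,v,20) for u,v in q]);print('plate',P.round(),P.mean(0))
E
```

```text
disc 596 245 52 area centroid off [0.3 0.4] 681.5
  low r at [24. 21. 46. 71. 71.] 29.0
disc 601 111 51 area centroid off [-0.2  0. ] 743.0
  low r at [] 48.0
disc 604 -146 52 area centroid off [1.9 4.9] 640.0
  low r at [-162. -152. -133. -112.  -94.  -79.] 31.0
disc 604 -19 52 area centroid off [-0.4 -0.3] 737.5
  low r at [] 48.0
disc 605 -276 52 area centroid off [-0.2 -0.1] 747.5
  low r at [] 48.0
red [[225. 224.]
 [429. 217.]
 [430. 262.]
 [226. 268.]] [array([526., 314.]), array([ 545., -351.]), array([ 402., -351.]), array([384., 305.])]
plate [[ 602. -373.]
 [ 609. -480.]
 [ 501. -483.]
 [ 494. -376.]] [ 551.29301171 -428.14950379]
```

View pics/dial.png

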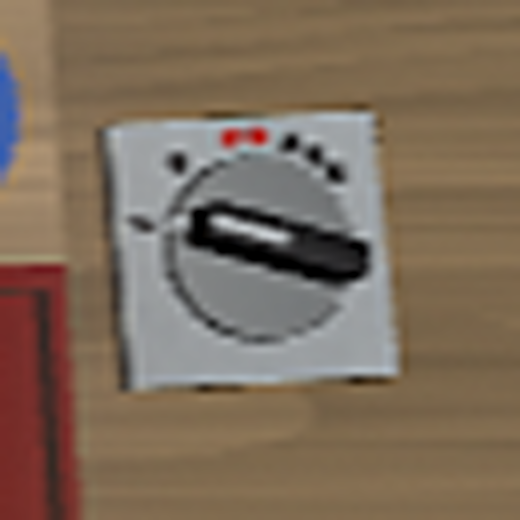

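Emit:
arm_command(
  plan=[
    [180,0,0,0,-7.8],
    [180,0,0,0,-7.8],
    [180,0,0,0,-7.8],
    [180,-39,-22,0,0],
    [180,-39,-22,0,0],
    [180,-39,-22,0,0],
    [180,-39,-22,0,0],
    [180,-39,-22,0,0],
  ],
)

```text
time_s: 0.95
eef_pos: [407.6, 400.9, 231.1]
eef_rot: [-0.0, -0.009, 1.0, -0.0]
wrist_force: [0.2, 0.8, -0.1]
gripper_width: 25.1
```

Emit:
arm_command(
  plan=[
    [180,-39,-22,0,0],
    [180,-39,-22,0,0],
    [180,-39,-22,0,0],
    [180,-39,-22,0,0],
    [180,-39,-22,0,0],
    [180,-39,-22,0,0],
    [180,-20,-12,0,0],
    [180,0,0,0,0],
  ],
)

```text
time_s: 1.75
eef_pos: [665.5, 259.4, 229.4]
eef_rot: [-0.0, -0.007, 1.0, -0.001]
wrist_force: [0.0, 1.4, -0.7]
gripper_width: 24.6
```

```bash
python3 - <<'E'
from h import *
s=monitor.state();print({k:s[k] for k in('time_s','eef_pos','eef_rot','gripper_width')})
d=cams.snapshot('wrist');e=cams.snapshot('scene')
cv2.imwrite('pics/w1.png',np.vstack([d['pixels'][:300],e['pixels'][100:400]]))
E
```

```text
{'time_s': 1.75, 'eef_pos': array([665.50788183, 259.42070402, 229.44630332]), 'eef_rot': array([-4.75415277e-04, -6.77271698e-03,  9.99976770e-01, -6.03379135e-04]), 'gripper_width': 24.624908386351038}
```

View pics/w1.png

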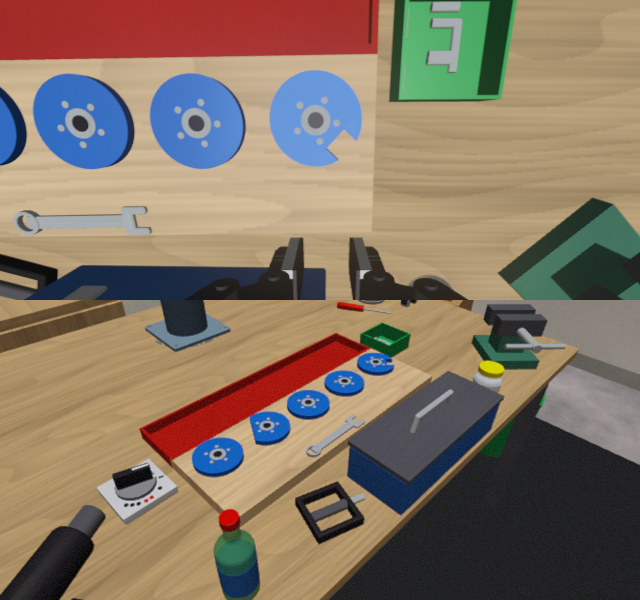

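The wrist view (upper half) shows the notched disc at (315,118) with its notch at the lower right. The lip is flush with the deck, and the spanner is clear of this disc. I'll refine the positions from here.

```bash
python3 - <<'E'
from h import *
d=cams.snapshot('wrist')
for c in cont(blue(d),3000):
    if c[:,0].min()<2: continue
    P=w(d,c,42).astype('float32');(x,y),r=cv2.minEnclosingCircle(P);print('disc',round(x,1),round(y,1),round(r,1))
R=red(d)
for u in(60,200,330):
    v=np.where(R[:,u])[0].max();print('lip',ray(d,u,v,30).round(1))
g=d['pixels'].astype(int);m=(abs(g[...,0]-g[...,2])<25)&(g.min(2)>100);m[:200]=0;m[240:]=0;m[:,160:]=0
for c in cont(m,300):
    P=w(d,c,34);print('span',P.min(0).round(),P.max(0).round())
E
```

```text
disc 601.0 112.7 52.2
disc 603.1 -18.1 52.2
disc 596.1 246.5 51.8
lip [534.8 -33.5]
lip [530.2 121.5]
lip [525.8 265. ]
span [ 703. -140.] [743.  33.]
```

Emit:
arm_command(
  plan=[
    [180,-4,-13,0,0],
    [180,0,0,45,0],
    [180,0,0,45,0],
    [180,0,0,45,0],
    [180,0,0,35,0],
    [180,0,0,15,0],
    [180,0,0,9,0],
    [180,0,0,0,0],
  ],
)

```text
time_s: 2.7
eef_pos: [667.2, 249.7, 37.6]
eef_rot: [0.0, -0.009, 1.0, -0.0]
wrist_force: [-0.3, -0.6, 0.0]
gripper_width: 25.0
```

Emit:
arm_command(
  plan=[
    [180,10,0,0,0],
    [180,10,0,0,0],
    [180,10,0,0,0],
    [180,10,0,0,0],
    [180,10,0,0,0],
    [180,10,0,0,0],
    [180,10,0,0,0],
    [180,0,0,0,0],
  ],
)

```text
time_s: 3.5
eef_pos: [596.8, 248.7, 39.0]
eef_rot: [0.001, -0.009, 1.0, 0.0]
wrist_force: [1.8, 0.4, 5.5]
gripper_width: 25.0
```

```bash
python3 - <<'E'
from h import *
d=cams.snapshot('wrist');e=cams.snapshot('top')
cv2.imwrite('pics/w2.png',np.vstack([d['pixels'][:350],cv2.resize(e['pixels'][150:275,215:435],(440,250))[:,:].copy() if 0 else cv2.copyMakeBorder(cv2.resize(e['pixels'][150:275,215:435],(440,250)),0,0,0,200,cv2.BORDER_CONSTANT)]))
E
```

```text
(no output)
```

View pics/w2.png

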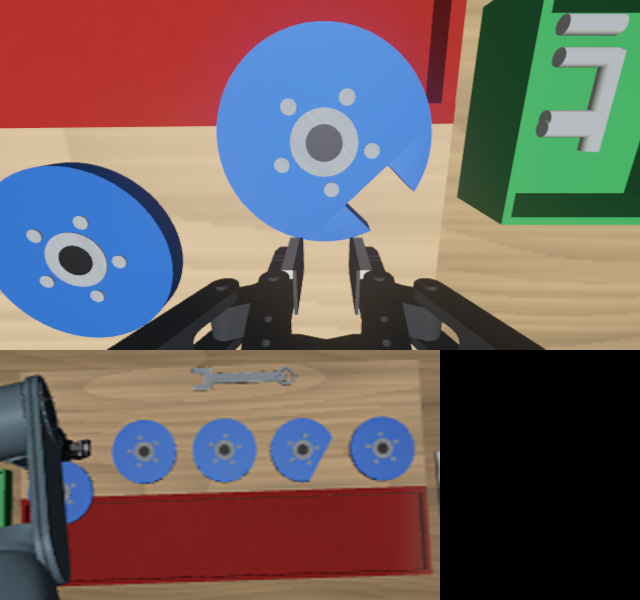

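The disc has moved to straddle the lip, with the fingers at its rear rim. I'll check how far it moved and whether the tips are riding on it.

```bash
python3 - <<'E'
from h import *
d=cams.snapshot('wrist')
for c in cont(blue(d),9000):
    P=w(d,c,42).astype('float32');(x,y),r=cv2.minEnclosingCircle(P);print('disc',round(x,1),round(y,1),round(r,1))
s=monitor.state();print(s['eef_pos'],s['wrist_force'])
E
```

```text
disc 601.4 111.8 52.4
disc 535.7 247.0 52.3
[597.08794654 248.59849062  38.63072587] [ 2.66764774e+00 -1.19992449e-03  6.93237355e-01]
```

Emit:
arm_command(
  plan=[
    [180,-4,-1,0,0],
    [180,0,0,4,0],
    [180,5,0,0,0],
    [180,7,0,0,0],
    [180,7,0,0,0],
    [180,7,0,0,0],
    [180,7,0,0,0],
    [180,7,0,0,0],
  ],
)

```text
time_s: 4.45
eef_pos: [560.8, 246.8, 33.7]
eef_rot: [0.0, -0.009, 1.0, 0.0]
wrist_force: [1.2, -0.4, 1.5]
gripper_width: 25.2
```

Emit:
arm_command(
  plan=[
    [180,7,0,0,0],
    [180,7,0,0,0],
    [180,6,0,0,0],
    [180,5,0,0,0],
    [180,4,0,0,0],
    [180,0,0,0,0],
    [180,0,0,0,0],
    [180,0,0,0,0],
  ],
)

```text
time_s: 5.25
eef_pos: [532.4, 246.2, 33.3]
eef_rot: [0.0, -0.009, 1.0, 0.0]
wrist_force: [-0.1, 0.4, -0.2]
gripper_width: 25.2
```

```bash
python3 - <<'E'
from h import *
d=cams.snapshot('wrist');e=cams.snapshot('scene')
cv2.imwrite('pics/w3.png',np.vstack([d['pixels'][:350],cv2.resize(e['pixels'][120:245,280:600],(640,250))]))
E
```

```text
(no output)
```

View pics/w3.png

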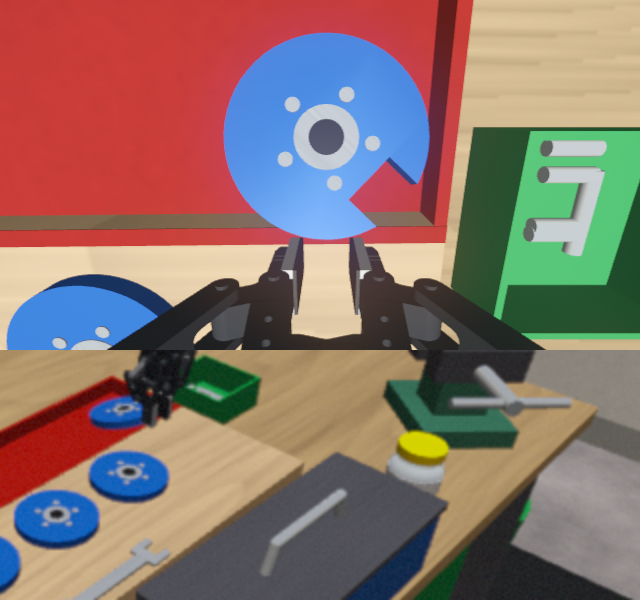

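The disc has tipped over the lip; its rear edge still rests on the lip at about (325,235). I'll push slightly further.

Emit:
arm_command(
  plan=[
    [180,4,0,0,0],
    [180,4,0,0,0],
    [180,4,0,0,0],
    [180,2,0,0,0],
    [180,0,0,0,0],
    [180,0,0,0,0],
    [180,-10,0,-10,0],
    [180,0,0,-40,0],
  ],
)

```text
time_s: 6.15
eef_pos: [526.3, 245.2, 80.0]
eef_rot: [-0.004, -0.009, 1.0, -0.001]
wrist_force: [0.2, 0.6, -0.1]
gripper_width: 25.3
```

Emit:
arm_command(
  plan=[
    [180,0,0,-40,0],
    [180,-10,-10,-20,0],
    [180,-20,-40,0,0],
    [180,-20,-40,0,0],
    [180,-20,-40,0,0],
    [180,-20,-40,0,0],
    [180,-20,-40,0,0],
    [180,0,0,0,0],
  ],
)

```text
time_s: 6.95
eef_pos: [644.6, 32.2, 143.1]
eef_rot: [0.001, -0.006, 1.0, -0.001]
wrist_force: [0.2, 0.9, 0.1]
gripper_width: 25.5
```

```bash
python3 - <<'E'
from h import *
print(monitor.state()['eef_pos'])
d=cams.snapshot('wrist');e=cams.snapshot('scene')
for D,z in((d,42),(e,17)):
  for c in cont(blue(D),800):
    P=w(D,c,z).astype('float32');(x,y),r=cv2.minEnclosingCircle(P);print('disc',z,round(x,1),round(y,1),round(r,1))
cv2.imwrite('pics/w4.png',np.vstack([d['pixels'][:330],cv2.resize(e['pixels'][120:245,280:600],(640,250))]))
E
```

```text
[644.56905926  32.16494155 143.14114308]
disc 42 611.9 -250.7 45.2
disc 42 602.9 -17.9 51.9
disc 42 600.9 112.7 52.2
disc 42 602.6 -144.1 52.1
disc 42 496.3 217.2 37.1
disc 17 583.8 -264.4 54.3
disc 17 581.5 -129.6 54.2
disc 17 582.5 2.1 54.5
```

View pics/w4.png

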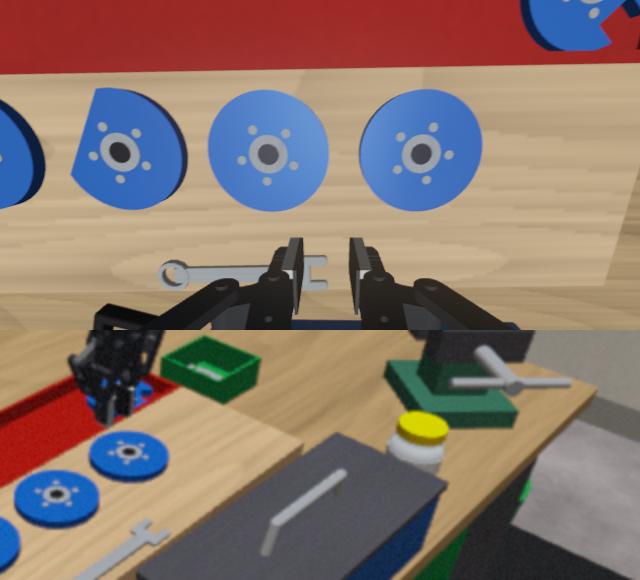

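Emit:
arm_command(
  plan=[
    [180,-6,-44,0,0],
    [180,-6,-44,0,0],
    [180,-6,-44,0,0],
    [180,-4,-44,0,0],
    [180,0,0,0,0],
    [180,0,0,30,0],
    [180,0,0,30,0],
    [180,0,0,0,0],
  ],
)

```text
time_s: 7.85
eef_pos: [663.4, -134.3, 78.6]
eef_rot: [-0.004, -0.01, 1.0, 0.002]
wrist_force: [-0.8, -0.4, -0.9]
gripper_width: 24.9
```

```bash
python3 - <<'E'
from h import *
print(monitor.state()['eef_pos'])
d=cams.snapshot('wrist');e=cams.snapshot('top')
for n,D,z in(('w',d,42),('t',e,42),('t trough',e,17)):
  for c in cont(blue(D),300):
    P=w(D,c,z).astype('float32');(x,y),r=cv2.minEnclosingCircle(P);print('disc',n,round(x,1),round(y,1),round(r,1))
cv2.imwrite('pics/w5.png',np.vstack([d['pixels'][:330],cv2.resize(e['pixels'][180:280,180:436],(640,250))]))
E
```

```text
[ 663.41922182 -134.28700902   78.63501683]
disc w 603.5 -18.0 52.4
disc w 603.3 -145.2 52.1
disc w 605.0 -275.5 52.3
disc t 464.8 239.4 51.0
disc t 601.7 111.2 51.8
disc t 613.1 -143.7 50.2
disc t 603.9 -19.8 52.2
disc t 605.4 -275.6 51.8
disc t trough 464.9 244.3 52.0
disc t trough 604.5 113.6 52.8
disc t trough 616.1 -146.5 51.2
disc t trough 606.7 -20.0 53.2
disc t trough 608.2 -281.0 52.9
```

View pics/w5.png

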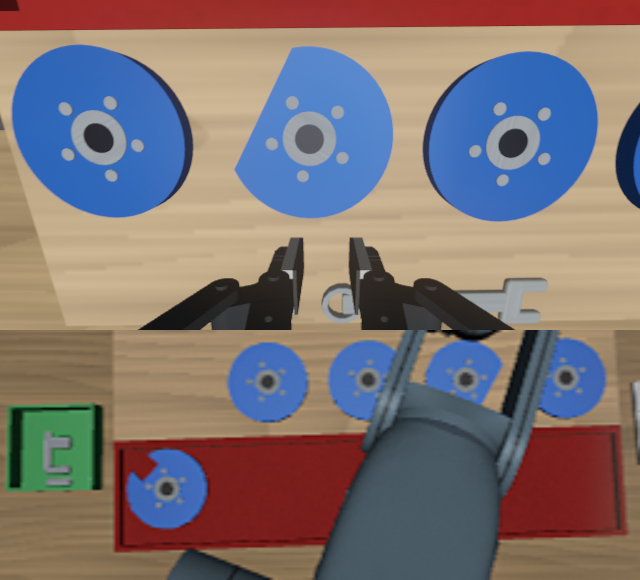

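The notched disc lies flat in the trough at about (465,244). The snapped disc is at (603,-145) with its straight edge facing near-right, so its rear rim is round. I'll descend behind it.

Emit:
arm_command(
  plan=[
    [180,-5,-9,0,0],
    [180,0,0,0,0],
    [180,0,0,20,0],
    [180,0,0,15,0],
    [180,0,0,9,0],
    [180,0,0,0,0],
    [180,8,0,0,0],
    [180,8,0,0,0],
  ],
)

```text
time_s: 8.75
eef_pos: [656.3, -146.9, 40.1]
eef_rot: [0.001, -0.009, 1.0, -0.0]
wrist_force: [1.1, -0.6, -0.1]
gripper_width: 25.0
```

Emit:
arm_command(
  plan=[
    [180,9,0,0,0],
    [180,9,0,0,0],
    [180,9,0,0,0],
    [180,9,0,0,0],
    [180,9,0,0,0],
    [180,9,0,0,0],
    [180,6,0,0,0],
    [180,0,0,0,0],
  ],
)

```text
time_s: 9.55
eef_pos: [595.4, -147.9, 39.6]
eef_rot: [-0.0, -0.009, 1.0, -0.0]
wrist_force: [0.9, 0.1, 1.8]
gripper_width: 25.1
```

```bash
python3 - <<'E'
from h import *
s=monitor.state();print(s['eef_pos'],s['wrist_force'])
d=cams.snapshot('wrist')
for c in cont(blue(d),9000):
    P=w(d,c,42).astype('float32');(x,y),r=cv2.minEnclosingCircle(P);print('disc',round(x,1),round(y,1),round(r,1))
    if c[:,0].min()>1 and c[:,0].max()<638:
        q=cv2.minAreaRect(P);print(q)
R=red(d)
for u in(10,620): 
    v=np.where(R[:,u])[0].max();print('lip',ray(d,u,v,30).round(1))
E
```

```text
[ 595.3558572  -147.86244567   39.61255356] [0.86977923 0.09802349 1.83637424]
disc 603.6 -17.8 52.4
disc 605.2 -275.3 52.3
disc 534.6 -147.6 52.2
((538.6863403320312, -139.263916015625), (85.07194519042969, 104.10877990722656), 63.28848648071289)
lip [ 543.2 -317.9]
lip [534.4   8.7]
```

Emit:
arm_command(
  plan=[
    [180,-4,1,0,0],
    [180,0,0,6,0],
    [180,5,0,0,0],
    [180,7,0,0,0],
    [180,7,0,0,0],
    [180,7,0,0,0],
    [180,7,0,0,0],
    [180,6,0,0,0],
  ],
)

```text
time_s: 10.4
eef_pos: [560.2, -147.4, 33.4]
eef_rot: [-0.0, -0.009, 1.0, 0.0]
wrist_force: [0.5, 0.6, 0.2]
gripper_width: 25.0
```

Emit:
arm_command(
  plan=[
    [180,6,0,0,0],
    [180,6,0,0,0],
    [180,5,0,0,0],
    [180,5,0,0,0],
    [180,4,0,0,0],
    [180,4,0,0,0],
    [180,3,0,0,0],
    [180,0,0,0,0],
  ],
)

```text
time_s: 11.2
eef_pos: [527.7, -147.9, 33.3]
eef_rot: [-0.0, -0.009, 1.0, 0.0]
wrist_force: [-0.1, -0.3, -0.7]
gripper_width: 25.2
```

Emit:
arm_command(
  plan=[
    [180,0,0,0,0],
    [180,0,0,0,0],
    [180,-10,0,-10,0],
    [180,0,0,-40,0],
    [180,0,0,-40,0],
    [180,0,0,-40,0],
    [180,0,0,0,0],
    [180,0,0,0,0],
  ],
)

```text
time_s: 12.0
eef_pos: [538.8, -148.0, 164.5]
eef_rot: [0.001, -0.009, 1.0, -0.001]
wrist_force: [0.3, 0.2, -1.3]
gripper_width: 25.0
```

```bash
python3 - <<'E'
from h import *
s=monitor.state();print(s['eef_pos'],s['wrist_force'])
d=cams.snapshot('wrist')
for z in(17,42):
  for c in cont(blue(d),2000):
    P=w(d,c,z).astype('float32');(x,y),r=cv2.minEnclosingCircle(P);print('disc',z,round(x,1),round(y,1),round(r,1))
cv2.imwrite('pics/w6.png',d['pixels'])
E
```

```text
[ 538.81605173 -147.99986318  164.45238987] [ 0.31743031  0.17680865 -1.3325734 ]
disc 17 613.7 137.1 57.3
disc 17 615.8 -6.1 57.2
disc 17 617.2 -286.2 57.1
disc 17 474.9 -148.1 51.9
disc 42 600.9 112.5 52.4
disc 42 602.8 -18.3 52.3
disc 42 604.2 -274.4 52.2
disc 42 474.1 -148.2 47.4
```

View pics/w6.png

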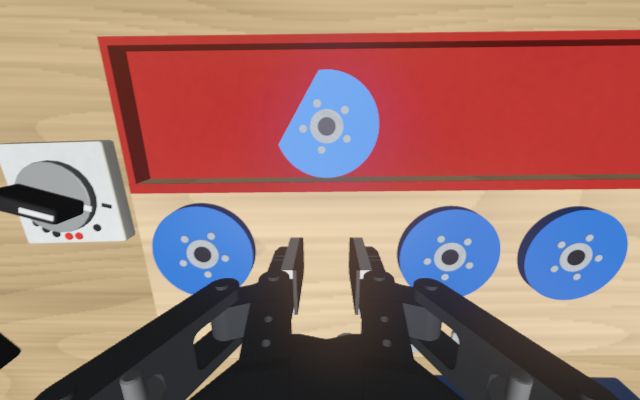

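The snapped disc lies flat in the trough at (475,-148), px (326,125), and the good discs haven't moved. Next is the dial.

Emit:
arm_command(
  plan=[
    [180,-10,-45,0,0],
    [100,-10,-45,0,0],
    [0,-10,-45,0,0],
    [0,-10,-45,0,0],
    [0,-10,-45,0,0],
    [0,-10,-45,0,0],
    [0,-10,-10,0,0],
    [0,0,0,0,0],
  ],
)

```text
time_s: 12.85
eef_pos: [612.3, -428.2, 159.4]
eef_rot: [-0.001, -0.008, 1.0, 0.001]
wrist_force: [-0.5, -0.5, -0.4]
gripper_width: 85.5
```

```bash
cat > dial.py <<'E'
from h import *
import sys
s=monitor.state();print(s['eef_pos'].round(1),s['eef_rot'].round(3),s['joints'].round(2))
d=cams.snapshot('wrist');g=d['pixels'].astype(int)
x0,y0=551,-428
H=np.array([[ray(d,u,v,20) for u in range(640)] for v in range(400)])
near=(abs(H[...,0]-x0)<85)&(abs(H[...,1]-y0)<85)
rd=red(d)&near
R=H[rd];print('red dots',R.mean(0).round(1),len(R))
m=(g.min(2)>140)&(g.max(2)-g.min(2)<40)&near
cs=[c for c in cont(m,2000)];
for c in cs:
    P=w(d,c,20).astype('float32');q=cv2.minAreaRect(P);print('plate',q)
bk=(g.max(2)<45)&near
for c in cont(bk,800):
    P=w(d,c,65).astype('float32');print('bar',cv2.minAreaRect(P))
cv2.imwrite(sys.argv[1],d['pixels'])
E
python3 dial.py pics/w7.png
```

```text
[ 612.3 -428.2  159.4] [-0.001 -0.008  1.     0.001] [-0.76  0.67  1.07  0.    1.41 -2.35]
red dots [ 533.1 -375. ] 264
plate ((550.4827270507812, -426.46221923828125), (108.8239517211914, 109.7535629272461), 2.7521793842315674)
```

View pics/w7.png

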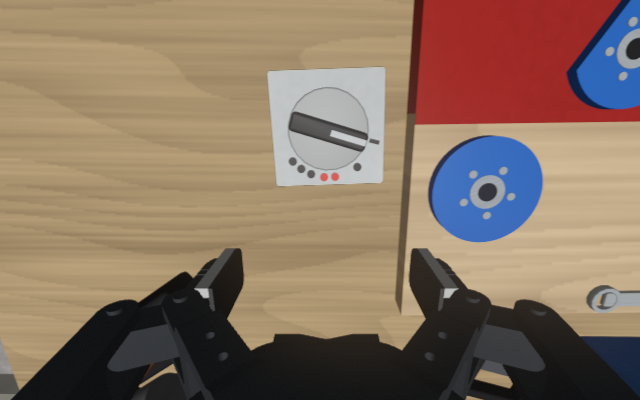

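The dial's centre is at (550.5,-426.5) and the plate yaw is 2.75°; the pointer is at the dash, px (365,143). Joint 6 only has room to turn clockwise, so I turn +104° to straddle the bar.

Emit:
arm_command(
  plan=[
    [0,31,1,0,0],
    [0,31,1,0,0],
    [0,0,0,0,8],
    [0,0,0,0,8],
    [0,0,0,0,8],
    [0,0,0,0,8],
    [0,0,0,0,8],
    [0,0,0,0,8],
  ],
)

```text
time_s: 13.7
eef_pos: [550.5, -423.2, 162.5]
eef_rot: [-0.001, 0.401, 0.916, 0.001]
wrist_force: [0.6, 0.4, 0.9]
gripper_width: 85.4
```

Emit:
arm_command(
  plan=[
    [0,0,0,0,8],
    [0,0,0,0,8],
    [0,0,0,0,8],
    [0,0,0,0,8],
    [0,0,0,0,8],
    [0,0,0,0,8],
    [0,0,0,0,8],
    [0,0,0,0,0],
  ],
)

```text
time_s: 14.5
eef_pos: [550.6, -423.4, 162.6]
eef_rot: [-0.001, 0.782, 0.623, -0.0]
wrist_force: [-0.2, -0.0, 1.0]
gripper_width: 85.8
```

```bash
python3 dial.py pics/w8.png; python3 - <<'E'
from h import *
from scipy.spatial.transform import Rotation as R
s=monitor.state();M=R.from_quat(s['eef_rot'],scalar_first=True).as_matrix();print(np.degrees(np.arctan2(M[1,1],M[0,1])),M[:,0].round(3),np.array([550.5,-426.5,38])-s['eef_pos'],M.T@(np.array([550.5,-426.5,38])-s['eef_pos']))
E
```

```text
[ 550.6 -423.4  162.6] [-0.001  0.782  0.623 -0.   ] [-0.82  0.56  1.24  0.    1.34 -0.59]
red dots [ 521.  -361.7] 498
plate ((550.8070068359375, -426.6914978027344), (109.65604400634766, 109.13493347167969), 2.850874185562134)
-12.741981188000334 [0.221 0.975 0.001] [  -0.21073628   -2.7899637  -124.7431838 ] [ -2.91025893   0.5877028  124.73922883]
```

View pics/w8.png

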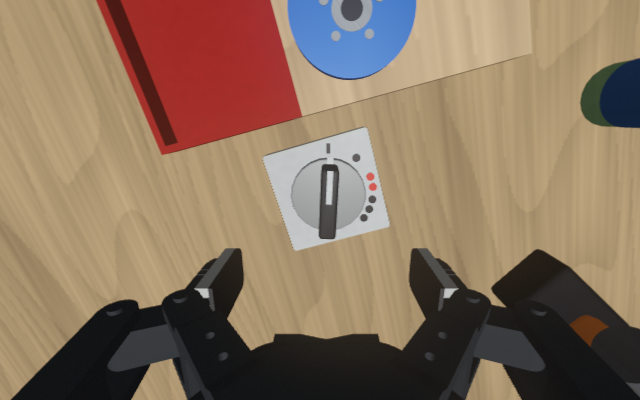

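The bar stands upright in the image, (329,165)-(327,237), parallel to the pads. I'll descend and grip.

Emit:
arm_command(
  plan=[
    [0,-3,0,30,0],
    [0,0,0,40,0],
    [0,0,0,30,0],
    [0,0,0,15,0],
    [0,0,0,9,0],
    [0,0,0,0,0],
    [255,0,0,0,0],
    [255,0,0,0,0],
  ],
)

```text
time_s: 15.35
eef_pos: [551.2, -429.4, 41.3]
eef_rot: [0.002, 0.782, 0.623, 0.0]
wrist_force: [0.7, -0.5, -0.4]
gripper_width: 58.9
```

Emit:
arm_command(
  plan=[
    [255,0,0,0,0],
    [255,0,0,0,0],
    [255,0,0,0,0],
    [255,0,0,0,0],
    [255,0,0,0,0],
    [255,0,0,0,0],
    [255,0,0,0,0],
    [255,0,0,0,0],
  ],
)

```text
time_s: 16.15
eef_pos: [551.1, -428.8, 40.2]
eef_rot: [0.001, 0.783, 0.623, 0.0]
wrist_force: [3.0, 0.5, 5.1]
gripper_width: 15.0
```

Emit:
arm_command(
  plan=[
    [255,1,0,0,3],
    [255,0,0,0,5],
    [255,0,0,0,6],
    [255,0,0,0,6],
    [255,0,0,0,6],
    [255,0,0,0,6],
    [255,0,0,0,6],
    [255,0,0,0,6],
  ],
)

```text
time_s: 16.95
eef_pos: [550.4, -428.2, 40.2]
eef_rot: [0.001, 0.959, 0.282, -0.0]
wrist_force: [-1.1, 1.2, 7.6]
gripper_width: 14.8
```

Emit:
arm_command(
  plan=[
    [255,0,0,0,6],
    [255,0,0,0,6],
    [255,0,0,0,6],
    [255,0,0,0,6],
    [255,0,0,0,4],
    [255,0,0,0,2.5],
    [255,0,0,0,0],
    [255,0,0,0,0],
  ],
)

```text
time_s: 17.75
eef_pos: [550.2, -427.6, 40.2]
eef_rot: [0.0, 1.0, 0.022, -0.0]
wrist_force: [-1.4, 1.4, 7.8]
gripper_width: 15.2
```

```bash
python3 - <<'E'
from h import *
from scipy.spatial.transform import Rotation as R
s=monitor.state();M=R.from_quat(s['eef_rot'],scalar_first=True).as_matrix();print(np.degrees(np.arctan2(M[1,1],M[0,1])),s['eef_pos'],s['wrist_force'],s['moment'])
E
```

```text
-87.49374476552569 [ 550.18793583 -427.56050552   40.17236925] [-1.39219761  1.43803153  7.81817129] [ 0.34051079  0.10989033 -0.09282086]
```

Emit:
arm_command(
  plan=[
    [0,0,0,0,0],
    [0,0,0,0,0],
    [0,0,0,0,0],
    [0,0,0,0,0],
    [0,0,0,0,0],
    [0,0,0,0,0],
    [0,0,0,0,0],
    [0,0,0,-20,0],
  ],
)

```text
time_s: 18.55
eef_pos: [548.9, -425.8, 56.3]
eef_rot: [-0.002, 1.0, 0.022, -0.002]
wrist_force: [-0.9, 0.0, 0.0]
gripper_width: 85.4
```

Emit:
arm_command(
  plan=[
    [0,0,0,-40,0],
    [0,0,0,-40,0],
    [0,0,0,-40,0],
    [0,-40,0,-20,0],
    [0,-40,0,-20,0],
    [0,-40,0,0,0],
    [0,0,0,0,0],
    [0,0,0,0,0],
  ],
)

```text
time_s: 19.35
eef_pos: [430.1, -433.0, 219.9]
eef_rot: [0.0, 1.0, 0.021, 0.0]
wrist_force: [0.6, -0.3, -0.6]
gripper_width: 85.2
```

```bash
python3 dial.py pics/w9.png; python3 - <<'E'
from h import *
d=cams.snapshot('wrist');e=cams.snapshot('top')
for n,z in(('deck',42),('trough',17)):
  for c in cont(blue(e),300):
    P=w(e,c,z).astype('float32');(x,y),r=cv2.minEnclosingCircle(P);print(n,round(x,1),round(y,1),round(r,1))
cv2.imwrite('pics/w9.png',np.vstack([d['pixels'][:350],cv2.resize(e['pixels'][145:280,175:495],(592,250))[:, :].copy() if 0 else cv2.resize(e['pixels'][145:270,175:495],(640,250))]))
E
```

```text
[ 430.1 -433.   219.9] [0.    1.    0.021 0.   ] [-0.97  0.37  1.4   0.    1.37  0.56]
red dots [ 534.5 -372.3] 256
plate ((550.9822998046875, -426.8329772949219), (108.22126007080078, 110.25479125976562), 2.4137320518493652)
deck 464.8 239.4 51.0
deck 476.0 -146.8 51.2
deck 601.7 111.2 51.8
deck 603.5 -19.1 51.7
deck 605.4 -275.6 51.8
trough 464.9 244.3 52.0
trough 476.3 -149.6 52.2
trough 604.5 113.6 52.8
trough 606.3 -19.4 52.7
trough 608.2 -281.0 52.9
```

View pics/w9.png

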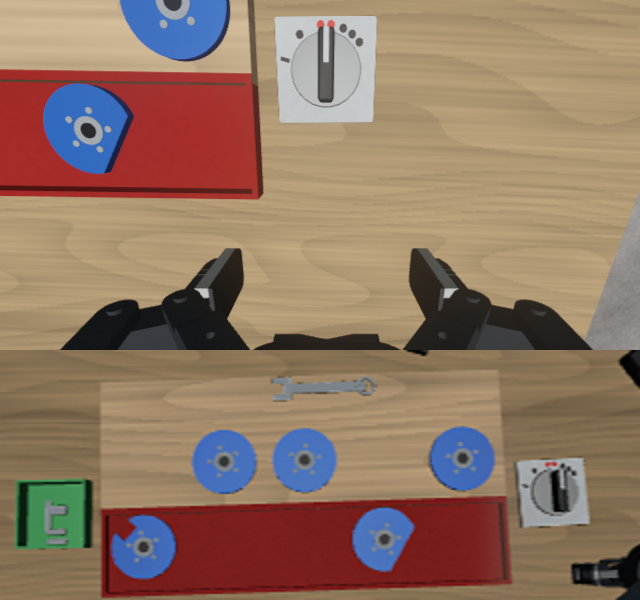

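The pointer now points between the two red dots at (325,24). Both rejects lie flat in the trough; the three whole discs, the spanner and the tub are where they were.

```bash
python3 -c "
from workcell import robot
print(robot.job_done())"
```

```text
the job is handed in; nothing more can be done
None
```

Both broken discs were slid over the lip into the red trough with the gripper fingers. I then gripped the tally dial, turned it about 74.5° clockwise to the two-dot mark and released it. The job was handed in about 20 s into the 58 s limit.

**Last checks:**
- **Rejects:** the notched disc is at about (465, 244) mm and the snapped one at about (476, -149) mm. Both fit a 52 mm circle at trough height, so they lie flat.
- **Whole discs:** all three are within about 1 mm of where they started.
- **Spanner and tub:** both look unmoved in the final overhead picture; I did not measure them again.
- **Dial:** the pointer shows between the two red dots. The gripper angle at release was within about 0.3° of the target.
- **Forces:** wrist force readings stayed below about 10 N.

No check failed. One picture taken partway through was ambiguous because the gripper hid the notched disc, but the overhead view that followed showed it flat in the trough.

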